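Heft three sealed tins from a clearance lot and hold up the heaviest

ROBOT

A 7-joint arm with a two-finger parallel gripper is mounted at the origin on the work surface. World frame = base frame: x ahead of the robot, y to its left, z up, the work surface at z = 0. Lengths are in m, angles in rad, forces in N, time in s.
With the tool pointing down it reaches from about 0.35 to 0.9 m from the base axis. Payload 8.1 kg.
Tool frame: the origin (TCP) lies at the very end of the fingers, on their centre line; the grasp point (between the pads) lies 19 mm behind it; y points along the fingers, z is the direction in which the jaws open and shut, and the axes are right-handed (so a half turn about y gives the same grasp; the last joint's range is limited). The gripper opens to 85 mm and grips with 20 to 120 N. Pads are 22 mm wide; open, the fingers measure 114 mm over their backs; the gripper's body (76 mm by 85 mm) begins 54 mm behind the grasp point. The pads swing forward as they close: fully open they stand 13 mm farther back than shut.
Start: joints at [-0.103, 0.434, 0.025, 1.573, -0.012, 1.134, -0.075], TCP at [0.625, -0, 0.231] pointing down, gripper open.
Joint ranges: [-2.62, 2.62], [-0.44, 2.09], [-1.27, 1.32], [0.08, 2.57], [-1.32, 4.46], [0.12, 2], [-2.74, 2.74]. Speed limits (rad/s): [2.22, 2.22, 3.01, 3.01, 3.14, 3.14, 3.14].

INTERFACE

Orientations are given as a rotation vector (axis times angle).
In Python, from plant import manip gives the robot as it stands.
- The arm moves only by the tool arm_command, never from a script. Its argument "motion" is a list of rows, each a list of 2 entries, a list of its own where there are three numbers: the shift along the tool's x, y, z in mm, then the turn, a rotation vector about the tool's x, y, z in rad. In form: [[[x, y, z], [ax, ay, az]], ...]. A call has 1 to 20 rows; each row shifts and turns the commanded pose from where the row before left it, along the tool's axes as they then stand; what a row does not reach is not made up. A row lasts 1/12 s, in which the tool goes at most 41.7 mm and 7.16 degrees, less where a joint would pass 70% of its speed; a pose out of reach is approached as far as the arm can. A call is refused whole if a number of a shift passes 41.7 or a number of a turn 0.125, either way. A call with a gripper value outside its range is refused whole. "claw" is the finger opening in mm, from 0 to 85.4, set as the call begins (left out, the last holds). The fingers move at their own pace and stop on an object; "grip_force" is the grip in N (left out, the last holds). Time passes only in rows, so rows that do not move let the fingers close. It gives the time, the measured TCP pose, the force and the opening at its end, in the units of the state.
- manip.read_state(): the state, without advancing time (a new reading comes with each control period).
- manip.read_camera(name): name is "scene" or "side" or "wrist"; returns a dict with "frame" (480x640x3 uint8, red, green, blue), "intrinsics" (3x3 intrinsics, pixels), "R" (3x3) and "t" (3): a world point X has camera coordinates R X + t. Camera axes: x right, y down, z forward; pixel columns grow to the right and rows downward; lengths in m; the calibration is good to about 2 mm. The wrist camera is an equidistant fisheye: a pixel r from the principal point sees the ray r / f radians off the axis. A picture is of the moment at which its call begins. There is no depth.
- manip.hand_in(): hands the job in, once; it reports no verdict.
The state is a dict: "time_s": time; "q": joint angles; "qvel": joint speeds; "tau": joint torques, N m; "eef_pos": TCP position; "ee_rot": TCP orientation; "contact_force": force on the tool from outside, world axes, zero at the start; "torque": the same for the moment, N m; "grip_width": finger opening in m.
Only numpy, scipy, OpenCV 4.12 (cv2) and the standard library are available. Lean on these libraries where they do the work, as an engineer would, in place of code of your own. Each camera call takes 0.05 s, during which the arm holds its last target.

TASK

At the auction-room lotting table, three identical sealed tins from a house clearance stand in a row; one is much heavier than the others. Working along the row from the robot's left to its right, lift each tin in turn clear of the table and hold it still a moment to feel its weight, then set it back down, without dropping it, where it stood (the last may stay in hand if it is the heaviest). Finish holding the heaviest tin up, upright and still, its underside some 15 cm above the table and still gripped when the program ends, with the other two left standing in their places; keep the tins upright throughout, and leave everything else on the table alone.

Things in the scene. Friction and masses are not known exactly. Their poses are not given: they have to be found in the camera images.
- tin_left_mid (a point): closed bare tinplate caddy, the one on the robot's left (+y) of three alike. Upright box 52 mm (x) by 76 mm (y) by 96 mm high, round lid 42 mm across, 10 mm more, fast. Point: its centre, 53 mm above its underside; z up. Rigid, flat sides, grip across the 52 mm. Weighs 0.2 to 0.8 kg; the heaviest, any of the three, is at least 0.2 kg heavier than the other two.
- tin_middle_mid (a point): closed bare tinplate caddy, the middle one of three alike. Upright box 52 mm (x) by 76 mm (y) by 96 mm high, round lid 42 mm across, 10 mm more, fast. Point: its centre, 53 mm above its underside; z up. Rigid, flat sides, grip across the 52 mm. Weighs 0.2 to 0.8 kg; the heaviest, any of the three, is at least 0.2 kg heavier than the other two.
- tin_right_mid (a point): closed bare tinplate caddy, the one on the robot's right (-y) of three alike. Upright box 52 mm (x) by 76 mm (y) by 96 mm high, round lid 42 mm across, 10 mm more, fast. Point: its centre, 53 mm above its underside; z up. Rigid, flat sides, grip across the 52 mm. Weighs 0.2 to 0.8 kg; the heaviest, any of the three, is at least 0.2 kg heavier than the other two.
- egg_cup_mid (a point): white china egg cup, 44 mm across, 58 mm high, standing between the left and middle tins. Bystander, leave alone. The point is 29 mm above the table.
- bell_mid (a point): small brass hand bell with a dark wooden handle, 44 mm across, 82 mm high, standing between the middle and right tins. Bystander, leave alone. The point is 40 mm above the table.
- teacup_mid (a point): blue china mug, 84 mm across, 62 mm high, its handle to its +y, behind the row of tins. Bystander, leave alone. The point is 31 mm above the table.
- saucers_mid (a point): stack of white saucers, 110 mm across, 44 mm high, behind the row of tins. Bystander, leave alone. The point is 22 mm above the table.
- candlestick_mid (a point): brass candlestick, foot 84 mm across, 160 mm high, behind the right tin. Bystander, leave alone. The point is 80 mm above the table.
- magnifier_mid (a point): hand magnifier lying flat, lens ring 82 mm across, wooden handle reaching 147 mm out along its -x, 12 mm thick, on the robot's side of the row; the point is at the lens. Bystander, leave alone. The point is 6 mm above the table.
- sticker_roll_mid (a point): roll of blank stickers lying flat, 76 mm across, 25 mm high, on the robot's side of the row. Bystander, leave alone. The point is 12 mm above the table.

How it is judged:
On the way, in this order (a step that is already met when the one before it is completed fails the run):
1. the left tin is held still in the air, its underside 20 mm or more above the table, for 0.4 s (height (world z) of tin_left_mid above 0.073 m and contact force between tin_left and the fingers above 1 N and contact force between tin_left and table below 0.1 N and angle between tin_left's own z axis and vertical below 0.35 rad and linear speed of tin_left below 0.05 m/s), for 0.4 s.
2. the middle tin is held still in the air, its underside 20 mm or more above the table, for 0.4 s (height (world z) of tin_middle_mid above 0.073 m and contact force between tin_middle and the fingers above 1 N and contact force between tin_middle and table below 0.1 N and angle between tin_middle's own z axis and vertical below 0.35 rad and linear speed of tin_middle below 0.05 m/s), for 0.4 s.
3. the right tin is held still in the air, its underside 20 mm or more above the table, for 0.4 s (height (world z) of tin_right_mid above 0.073 m and contact force between tin_right and the fingers above 1 N and contact force between tin_right and table below 0.1 N and angle between tin_right's own z axis and vertical below 0.35 rad and linear speed of tin_right below 0.05 m/s), for 0.4 s.
At the end, for the whole second after the job is handed in: The heaviest tin is held in the fingers, upright (14 degrees) and still, its centre over 190 mm up; the other two (each pressing on the table with 1 to 5.5 N, so not the heaviest) stand upright on the table at rest, let go, within 50 mm of where they began (((height (world z) of tin_left_mid above 0.19 m and contact force between tin_left and the fingers above 2 N and angle between tin_left's own z axis and vertical below 0.25 rad and linear speed of each of tin_left, tin_middle, tin_right below 0.03 m/s and height (world z) of each of tin_middle_mid, tin_right_mid below 0.058 m and angle between each of tin_middle, tin_right's own z axis and vertical below 0.1 rad and distance of each of tin_middle_mid, tin_right_mid from where it was at the start of the episode below 0.05 m and contact force between tin_middle and table between 1 and 5.5 N and contact force between each of tin_middle, tin_right and the fingers below 0.1 N and contact force between tin_right and table between 1 and 5.5 N) or (height (world z) of tin_middle_mid above 0.19 m and contact force between tin_middle and the fingers above 2 N and angle between tin_middle's own z axis and vertical below 0.25 rad and linear speed of each of tin_middle, tin_left, tin_right below 0.03 m/s and height (world z) of each of tin_left_mid, tin_right_mid below 0.058 m and angle between each of tin_left, tin_right's own z axis and vertical below 0.1 rad and distance of each of tin_left_mid, tin_right_mid from where it was at the start of the episode below 0.05 m and contact force between tin_left and table between 1 and 5.5 N and contact force between each of tin_left, tin_right and the fingers below 0.1 N and contact force between tin_right and table between 1 and 5.5 N) or (height (world z) of tin_right_mid above 0.19 m and contact force between tin_right and the fingers above 2 N and angle between tin_right's own z axis and vertical below 0.25 rad and linear speed of each of tin_right, tin_left, tin_middle below 0.03 m/s and height (world z) of each of tin_left_mid, tin_middle_mid below 0.058 m and angle between each of tin_left, tin_middle's own z axis and vertical below 0.1 rad and distance of each of tin_left_mid, tin_middle_mid from where it was at the start of the episode below 0.05 m and contact force between tin_left and table between 1 and 5.5 N and contact force between each of tin_left, tin_middle and the fingers below 0.1 N and contact force between tin_middle and table between 1 and 5.5 N))); the arm keeps its last pose, push and grip.
It fails at once if a tin is tipped more than about 30 degrees (angle between any of tin_left, tin_middle, tin_right's own z axis and vertical above 0.52 rad).
It fails at once if a tin is dropped: more than 20 mm up in the air with no finger on it ((height (world z) of tin_left_mid above 0.073 m and contact force between tin_left and the fingers below 0.05 N) or (height (world z) of tin_middle_mid above 0.073 m and contact force between tin_middle and the fingers below 0.05 N) or (height (world z) of tin_right_mid above 0.073 m and contact force between tin_right and the fingers below 0.05 N)).
It fails at once if a bystander is pushed more than 30 mm from its place (distance of any of egg_cup_mid, bell_mid, teacup_mid, saucers_mid, candlestick_mid, magnifier_mid, sticker_roll_mid from where it was at the start of the episode above 0.03 m).
It also fails if it takes over 64 s, if anything falls off the work surface, if the arm or the gripper's body presses on something with over 40 N, if the wrist force passes 120 N, or if a joint passes its speed limit or range.

## Working session

There is one attempt and no reset: what is moved stays moved. The work goes in short steps, Python scripts to look and compute and a tool call to move; the robot and the scene stay as the last step left them, time stands still between calls to the robot, and variables do not carry over. Pictures are saved under pics/ and viewed, and the job is handed in when it is done.

Besides the shell and the picture viewer there is one more tool, called after "Call:" as a command line: name --argument value ..., lists and objects as JSON in quotes. arm_command: Moves the arm, as the interface text tells. Its arguments: {"type":"object","properties":{"motion":{"type":"array"},"claw":{"type":"number"},"grip_force":{"type":"number"}},"required":["motion"]}

```bash
mkdir -p pics; ls; cat > h.py <<'E'
from plant import manip
import numpy as np, cv2
from scipy.spatial.transform import Rotation as Ro
def snap(n,f):
    c=manip.read_camera(n); cv2.imwrite('pics/'+f+'.png',c['frame'][:,:,::-1]); np.savez('pics/'+f+'.npz',K=c['intrinsics'],R=c['R'],t=c['t']); return c
def back(f,u,v,z):
    d=np.load('pics/'+f+'.npz'); K,R,t=d['K'],d['R'],d['t']
    r=R.T@np.linalg.inv(K)@np.array([u,v,1.]); o=-R.T@t
    return o+r*(z-o[2])/r[2]
def proj(f,X):
    d=np.load('pics/'+f+'.npz'); p=d['K']@(d['R']@np.array(X)+d['t']); return p[:2]/p[2]
E
python3 - <<'E'
from h import *
s=manip.read_state(); print(s); print(Ro.from_rotvec(s['ee_rot']).as_matrix().round(3))
snap('scene','s0'); snap('side','d0'); snap('wrist','w0')
E
```

```text
pics
{'time_s': 0.0, 'q': array([-0.10261611,  0.43525162,  0.02495516,  1.57408531, -0.01160616,
        1.13401357, -0.07507135]), 'qvel': array([ 0.0004346 ,  0.00182274, -0.00058261, -0.00068364,  0.00053559,
       -0.00123227,  0.00185592]), 'tau': array([ 8.97134169e-05, -6.70461059e+01,  1.02531374e+00, -3.16203833e+01,
        1.55155628e-02,  1.25530543e-02, -1.11555586e-06]), 'eef_pos': array([ 6.24493154e-01, -3.44067502e-05,  2.30512539e-01]), 'ee_rot': array([-1.21047612,  1.21032841, -1.20854589]), 'contact_force': array([0.24865752, 0.18937885, 0.77553269]), 'torque': array([-0.00169177,  0.02270154, -0.02304565]), 'grip_width': 0.08532817718322483}
[[-0.    -0.002  1.   ]
 [-1.    -0.    -0.   ]
 [ 0.    -1.    -0.002]]
```

View pics/s0.png

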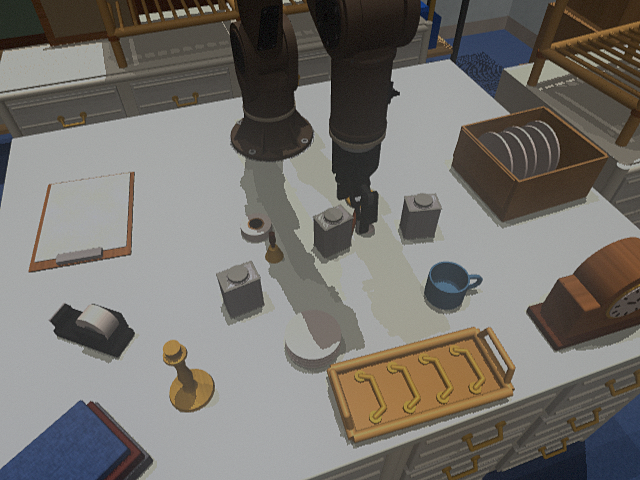

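View pics/d0.png

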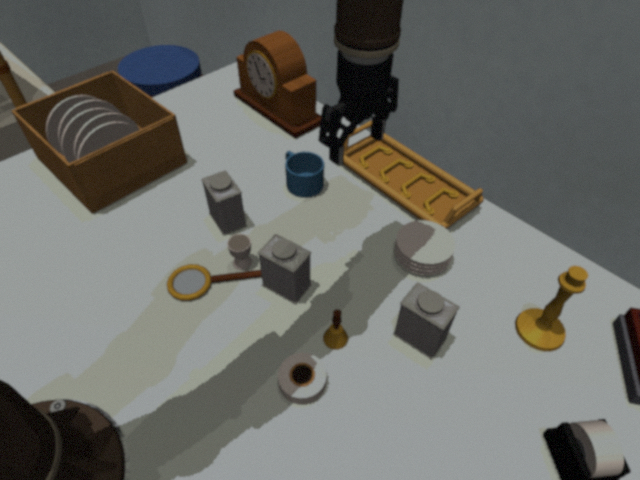

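View pics/w0.png

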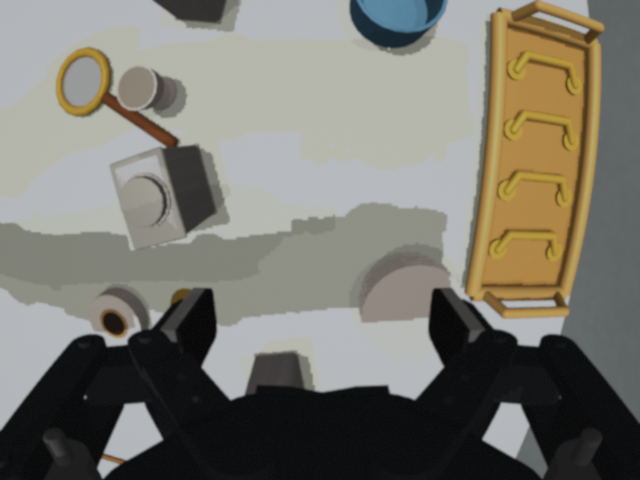

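```bash
python3 - <<'E'
from h import *
def crop(f,boxes,o):
    im=cv2.imread(f'pics/{f}.png'); r=[]
    for (u,v) in boxes:
        c=cv2.resize(im[v-40:v+40,u-35:u+35],None,fx=5,fy=5,interpolation=cv2.INTER_CUBIC)[:, :]
        for k in range(0,70,10): cv2.putText(c,str(u-35+k),(k*5,10),0,.35,(0,0,255)); cv2.line(c,(k*5,12),(k*5,18),(0,0,255))
        for k in range(0,80,10): cv2.putText(c,str(v-40+k),(0,k*5+4),0,.35,(0,0,255)); cv2.line(c,(24,k*5),(30,k*5),(0,0,255))
        r.append(c)
    o_=cv2.hconcat(r); cv2.imwrite(f'pics/{o}.png',cv2.resize(o_,None,fx=800/o_.shape[1],fy=800/o_.shape[1]))
crop('s0',[(420,215),(333,230),(240,288)],'sc')
crop('d0',[(223,200),(286,265),(427,318)],'dc')
E
```

```text
(no output)
```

View pics/sc.png

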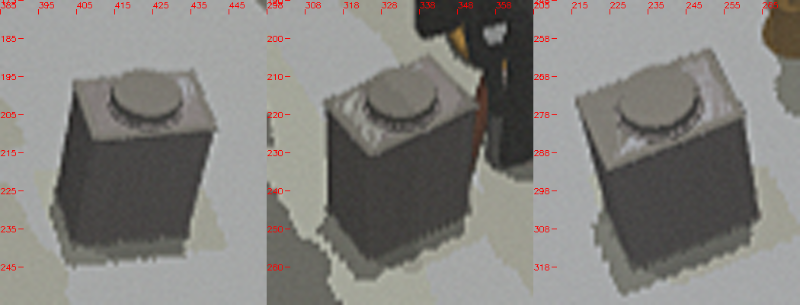

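View pics/dc.png

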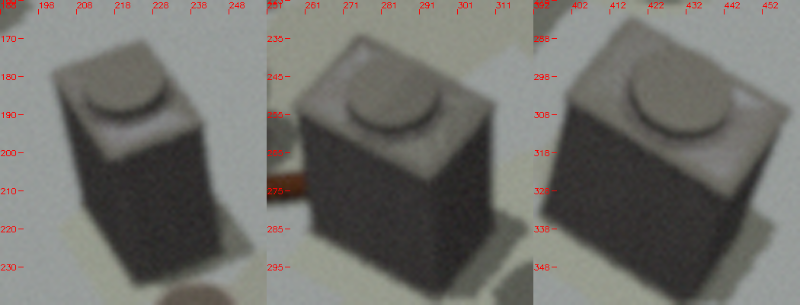

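```bash
python3 - <<'E'
from h import *
P={'s0':[[(404.7,196),(409.9,211.7),(441.4,208.6),(436.7,193.4)],[(313.8,216.8),(325.6,231.2),(353.2,218.3),(341.4,205)],[(216.5,273.7),(225.1,292.6),(260.6,279.5),(251.6,261.1)]],
'd0':[[(201.6,179.7),(216.9,202.5),(241.5,192.3),(225.5,170)],[(259,252.6),(293.9,272.5),(311.4,252),(275.8,234.4)],[(401.1,304.2),(442.6,329.7),(459.4,306.3),(417.4,282.7)]]}
for f in P:
  for q in P[f]:
    X=np.array([back(f,*p,.096)[:2] for p in q])
    e=[X[(i+1)%4]-X[i] for i in range(4)]
    L=[np.linalg.norm(a) for a in e]
    e1,e2=(e[0]-e[2]),(e[1]-e[3])
    ys=[np.degrees(np.arctan2(a[1],a[0])) for a in (e1,e2)]
    print(f,X.mean(0).round(4),np.round(L,3),np.round(ys,1))
for n,u,v,z in [('egg',239,243,.058),('bell',336,313,.08),('bell base',336,340,0.0),('cand',543,327,0.),('saucer',423,243,.04),('mug',305,165,.062),('roll',302,373,.025),('mag',189,281,.01),('magend',262,273,.01)]: print(n,back('d0',u,v,z).round(3))
for n,u,v,z in [('bell',272,232,.082),('bell base',274,255,0.0),('roll',255,226,.025),('saucer',313,335,.04),('cand',190,388,.0),('mug',448,273,.062)]: print(n,back('s0',u,v,z).round(3))
E
```

```text
s0 [0.5064 0.2326] [0.053 0.073 0.051 0.076] [-15.  78.]
s0 [0.4853 0.021 ] [0.051 0.073 0.05  0.073] [ 11.2 102.8]
s0 [ 0.5785 -0.215 ] [0.052 0.073 0.052 0.075] [ 7.1 96.7]
d0 [0.5009 0.2278] [0.075 0.051 0.076 0.052] [-102.8   -9.7]
d0 [0.4787 0.017 ] [0.074 0.052 0.074 0.049] [-77.6  14. ]
d0 [ 0.571 -0.218] [0.072 0.053 0.074 0.052] [-81.8   8.5]
egg [0.453 0.117 0.058]
bell [ 0.463 -0.121  0.08 ]
bell base [ 0.464 -0.124  0.   ]
cand [ 0.742 -0.353  0.   ]
saucer [ 0.712 -0.107  0.04 ]
mug [0.688 0.194 0.062]
roll [ 0.374 -0.138  0.025]
mag [0.352 0.144 0.01 ]
magend [0.46  0.066 0.01 ]
bell [ 0.469 -0.118  0.082]
bell base [ 0.466 -0.119  0.   ]
roll [ 0.383 -0.142  0.025]
saucer [ 0.721 -0.107  0.04 ]
cand [ 0.731 -0.354  0.   ]
mug [0.686 0.203 0.062]
```

Call:
arm_command --motion '[[[-20,5,-10],[0,0,0]],[[-20,5,-10],[0,0,0]],[[-20,5,-10],[0,0,0]],[[-20,5,-10],[0,0,0]],[[-20,5,-10],[0,0,0]],[[-20,5,-10],[0,0,0]],[[-20,5,-10],[0,0,0]],[[-20,5,-10],[0,0,0]],[[-20,5,-10],[0,0,0]],[[-20,5,-10],[0,0,0]],[[-20,5,-10],[0,0,0]],[[-10,5,-10],[0,0,0]],[[0,0,0],[0,0.073,0]],[[0,0,0],[0,0.073,0]],[[0,0,0],[0,0.072,0]],[[0,0,0],[0,0,0]],[[0,0,0],[0,0,0]]]' --claw 85.4 --grip_force 60

```text
time_s: 1.57
eef_pos: [0.5049, 0.23, 0.1712]
ee_rot: [-1.1, 1.366, -1.367]
contact_force: [-0.4, -0.9, -0.0]
grip_width: 0.0856
```

```bash
cat >> h.py <<'E'
def togo(x,y,z,yawdeg):
    s=manip.read_state(); M=Ro.from_rotvec(s['ee_rot']).as_matrix()
    T=Ro.from_euler('z',yawdeg,degrees=True).as_matrix()@np.array([[0,0,1],[-1,0,0],[0,-1,0.]])
    print('t',s['time_s'],'p',s['eef_pos'].round(4),'F',s['contact_force'].round(2),'M',s['torque'].round(2),'w',round(s['grip_width'],4))
    print('shift mm',(M.T@(np.array([x,y,z])-s['eef_pos'])*1000).round(1),'turn',Ro.from_matrix(M.T@T).as_rotvec().round(3))
E
python3 - <<'E'
from h import *
togo(.504,.230,.055,-12.5)
snap('wrist','w1');snap('scene','s1');snap('side','d1')
E
```

```text
t 1.5667 p [0.5049 0.23   0.1712] F [-0.36 -0.86 -0.03] M [-0.   -0.03  0.02] w 0.0856
shift mm [ 1.000e-01  1.162e+02 -8.000e-01] turn [0.    0.002 0.   ]
```

View pics/w1.png

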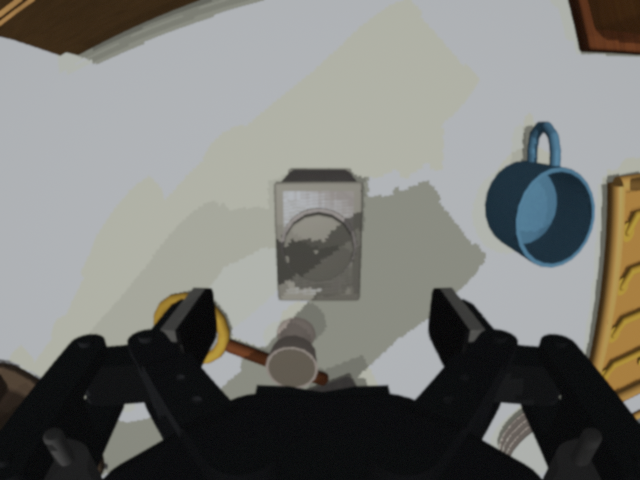

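View pics/d1.png

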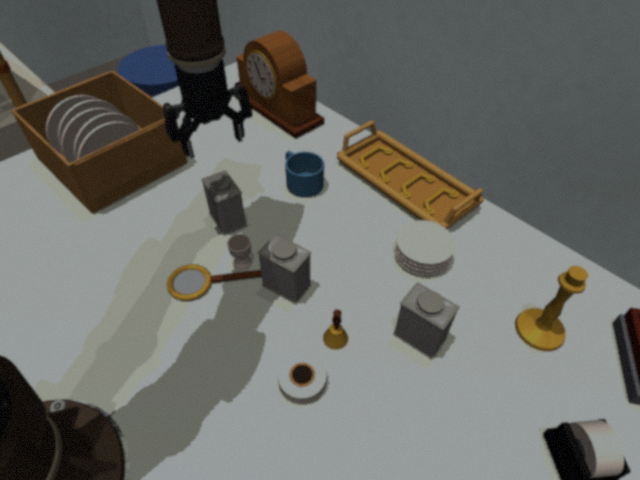

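```bash
cat >> h.py <<'E'
def fback(f,u,v,z):
    d=np.load('pics/'+f+'.npz'); K,R,t=d['K'],d['R'],d['t']
    a=(u-K[0,2])/K[0,0]; b=(v-K[1,2])/K[1,1]; th=np.hypot(a,b)
    c=np.array([a,b,0])/max(th,1e-9)*np.sin(th); c[2]=np.cos(th)
    r=R.T@c; o=-R.T@t
    return o+r*(z-o[2])/r[2]
E
python3 - <<'E'
from h import *
X=np.array([fback('w1',*p,.096)[:2] for p in [(276,182),(364,182),(360,299),(278,299)]]); print(X.mean(0),np.diff(X,axis=0))
for p in [(211,295,.1)]: pass
print('egg',fback('w1',292,368,.058))
E
```

```text
[0.50334692 0.23004279] [[ 0.05087995 -0.01115825]
 [-0.01638231 -0.07358938]
 [-0.05186326  0.01128309]]
egg [0.45484816 0.11796249 0.058     ]
```

Call:
arm_command --motion '[[[0,10,0],[0,0,0]],[[0,15,-1],[0,0,0]],[[0,15,-1],[0,0,0]],[[0,15,0],[0,0,0]],[[0,15,0],[0,0,0]],[[0,15,0],[0,0,0]],[[0,15,0],[0,0,0]],[[0,8,0],[0,0,0]],[[0,6,0],[0,0,0]],[[0,0,0],[0,0,0]],[[0,0,0],[0,0,0]]]'

```text
time_s: 2.63
eef_pos: [0.5032, 0.2304, 0.0573]
ee_rot: [-1.098, 1.368, -1.368]
contact_force: [-0.4, -1.1, 0.7]
grip_width: 0.0856
```

Call:
arm_command --motion '[[[0,0,0],[0,0,0]],[[0,0,0],[0,0,0]],[[0,0,0],[0,0,0]],[[0,0,0],[0,0,0]],[[0,0,0],[0,0,0]],[[0,0,0],[0,0,0]],[[0,0,0],[0,0,0]],[[0,0,0],[0,0,0]],[[0,0,0],[0,0,0]],[[0,0,0],[0,0,0]]]' --claw 0 --grip_force 70

```text
time_s: 3.47
eef_pos: [0.5033, 0.2307, 0.0582]
ee_rot: [-1.097, 1.368, -1.368]
contact_force: [-2.9, 0.6, 5.2]
grip_width: 0.0515
```

```bash
python3 - <<'E'
from h import *
togo(.504,.230,.057,-12.5)
print(manip.read_state()['tau'].round(2))
snap('wrist','w2');snap('side','d2')
E
```

```text
t 3.4667 p [0.5033 0.2307 0.0582] F [-2.86  0.62  5.22] M [-0.09  0.26  0.03] w 0.0515
shift mm [0.6 1.2 0.8] turn [-0.001  0.    -0.001]
[  0.2  -61.55   0.79 -21.82   0.09  -0.57   0.  ]
```

View pics/d2.png

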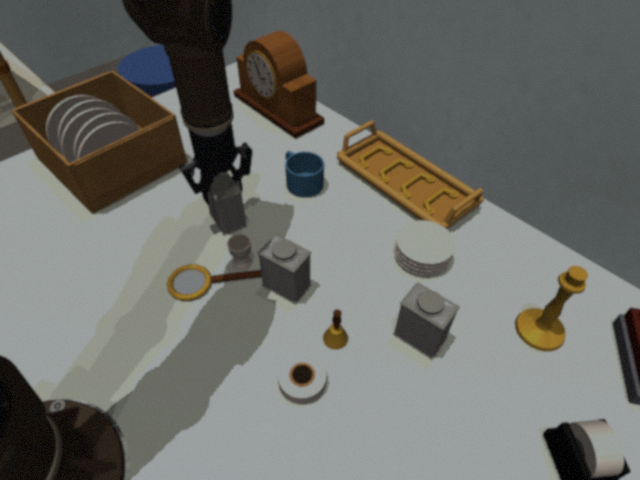

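Call:
arm_command --motion '[[[0,-2,0],[0,0,0]],[[0,-5,0],[0,0,0]],[[0,-8,0],[0,0,0]],[[0,-10,0],[0,0,0]],[[0,-10,0],[0,0,0]],[[0,-7,0],[0,0,0]],[[0,-3,0],[0,0,0]],[[0,0,0],[0,0,0]],[[0,0,0],[0,0,0]],[[0,0,0],[0,0,0]],[[0,0,0],[0,0,0]],[[0,0,0],[0,0,0]],[[0,0,0],[0,0,0]],[[0,0,0],[0,0,0]],[[0,0,0],[0,0,0]],[[0,0,0],[0,0,0]],[[0,0,0],[0,0,0]],[[0,0,0],[0,0,0]]]'

```text
time_s: 5.07
eef_pos: [0.5031, 0.2304, 0.1023]
ee_rot: [-1.098, 1.368, -1.368]
contact_force: [0.3, -0.0, -3.9]
grip_width: 0.0516
```

```bash
python3 - <<'E'
from h import *
togo(.504,.230,.057,-12.5)
print(manip.read_state()['tau'].round(2))
snap('side','d3')
for i in range(2):
  togo(.504,.230,.057,-12.5); manip.read_camera('wrist')
E
```

```text
t 5.0667 p [0.5031 0.2304 0.1023] F [ 0.32 -0.02 -3.93] M [-0.02 -0.02  0.02] w 0.0516
shift mm [ 0.2 45.3  1. ] turn [-0.  0. -0.]
[-0.000e+00 -6.426e+01  5.600e-01 -2.578e+01  1.000e-02  0.000e+00
 -0.000e+00]
t 5.1167 p [0.5031 0.2304 0.1023] F [ 0.44 -0.97 -3.93] M [-0.02  0.03  0.  ] w 0.0516
shift mm [ 0.2 45.3  1. ] turn [-0.  0. -0.]
t 5.1667 p [0.5031 0.2304 0.1023] F [ 0.01 -0.47 -3.84] M [-0.06  0.02  0.03] w 0.0512
shift mm [ 0.2 45.3  1. ] turn [-0.  0. -0.]
```

View pics/d3.png

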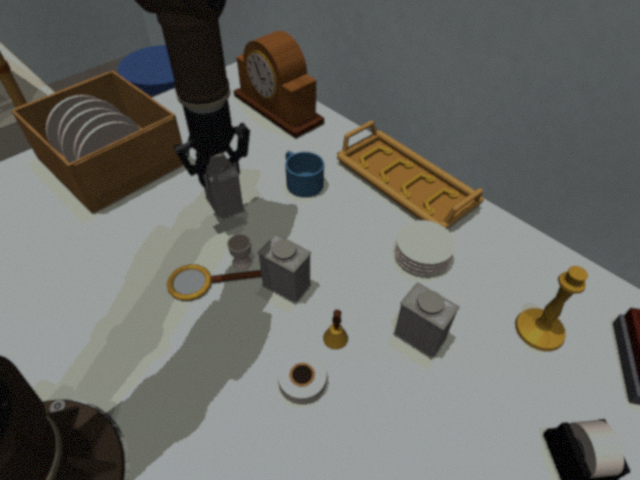

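Call:
arm_command --motion '[[[0,3,0],[0,0,0]],[[0,7,0],[0,0,0]],[[0,10,0],[0,0,0]],[[0,10,0],[0,0,0]],[[0,7,0],[0,0,0]],[[0,3,0],[0,0,0]],[[0,2,0],[0,0,0]],[[0,1,0],[0,0,0]],[[0,1,0],[0,0,0]],[[0,0,0],[0,0,0]],[[0,0,0],[0,0,0]],[[0,0,0],[0,0,0]]]'

```text
time_s: 6.22
eef_pos: [0.5033, 0.2305, 0.0586]
ee_rot: [-1.097, 1.368, -1.368]
contact_force: [0.6, 0.0, -3.8]
grip_width: 0.0506
```

```bash
python3 - <<'E'
from h import *
togo(.504,.230,.057,-12.5)
E
```

```text
t 6.2167 p [0.5033 0.2305 0.0586] F [ 0.6   0.03 -3.83] M [ 0.01  0.01 -0.03] w 0.0506
shift mm [0.3 1.6 0.8] turn [-0.  0. -0.]
```

Still hanging fractionally; creep down.

Call:
arm_command --motion '[[[0,0.5,0],[0,0,0]],[[0,0.5,0],[0,0,0]],[[0,0,0],[0,0,0]],[[0,0,0],[0,0,0]],[[0,0,0],[0,0,0]]]'

```text
time_s: 6.63
eef_pos: [0.5033, 0.2306, 0.0582]
ee_rot: [-1.097, 1.368, -1.368]
contact_force: [-3.2, -1.1, 6.6]
grip_width: 0.0517
```

Contact with table. Open, then rise.

Call:
arm_command --motion '[[[0,0,0],[0,0,0]],[[0,0,0],[0,0,0]],[[0,0,0],[0,0,0]],[[0,0,0],[0,0,0]],[[0,0,0],[0,0,0]],[[0,0,0],[0,0,0]],[[0,0,0],[0,0,0]],[[0,0,0],[0,0,0]]]' --claw 85.4

```text
time_s: 7.3
eef_pos: [0.5031, 0.2304, 0.0573]
ee_rot: [-1.098, 1.368, -1.368]
contact_force: [0.5, -0.3, -0.6]
grip_width: 0.0852
```

Call:
arm_command --motion '[[[0,-5,0],[0,0,0]],[[0,-10,0],[0,0,0]],[[0,-15,0],[0,0,0]],[[0,-15,0],[0,0,0]],[[0,-15,0],[0,0,0]],[[0,-15,0],[0,0,0]],[[0,-15,0],[0,0,0]],[[0,-15,0],[0,0,0]],[[0,-8,0],[0,0,0]],[[0,0,0],[0,-0.109,0]],[[0,0,0],[0,-0.109,0]],[[0,0,0],[0,-0.109,0]],[[0,0,0],[0,-0.109,0]],[[0,0,0],[0,0,0]],[[0,0,0],[0,0,0]]]'

```text
time_s: 8.55
eef_pos: [0.5031, 0.2303, 0.1706]
ee_rot: [-1.303, 1.05, -1.05]
contact_force: [-0.1, 0.7, 0.0]
grip_width: 0.0857
```

```bash
python3 - <<'E'
from h import *
togo(.482,.019,.171,12.5)
E
```

```text
t 8.55 p [0.5031 0.2303 0.1706] F [-0.05  0.74  0.04] M [-0.03 -0.    0.03] w 0.0857
shift mm [202.   -0.5 -65.6] turn [-0.    -0.004 -0.   ]
```

Call:
arm_command --motion '[[[10,0,-3],[0,0,0]],[[20,0,-6.5],[0,0,0]],[[20,0,-6.5],[0,0,0]],[[20,0,-6.5],[0,0,0]],[[20,0,-6.5],[0,0,0]],[[20,0,-6.5],[0,0,0]],[[20,0,-6.5],[0,0,0]],[[20,0,-6.5],[0,0,0]],[[20,0,-6.5],[0,0,0]],[[20,0,-6.5],[0,0,0]],[[12,0,-4],[0,0,0]],[[0,0,0],[0,0,0]],[[0,0,0],[0,0,0]],[[0,0,0],[0,0,0]]]'

```text
time_s: 9.72
eef_pos: [0.4828, 0.0196, 0.1704]
ee_rot: [-1.304, 1.048, -1.048]
contact_force: [0.0, -0.0, 0.7]
grip_width: 0.0855
```

```bash
python3 - <<'E'
from h import *
togo(.482,.019,.057,12.5)
snap('wrist','w4');snap('side','d4')
E
```

```text
t 9.7167 p [0.4828 0.0196 0.1704] F [ 0.03 -0.03  0.67] M [ 0.01 -0.03  0.02] w 0.0855
shift mm [  0.5 113.4  -0.9] turn [-0.    -0.001 -0.   ]
```

View pics/w4.png

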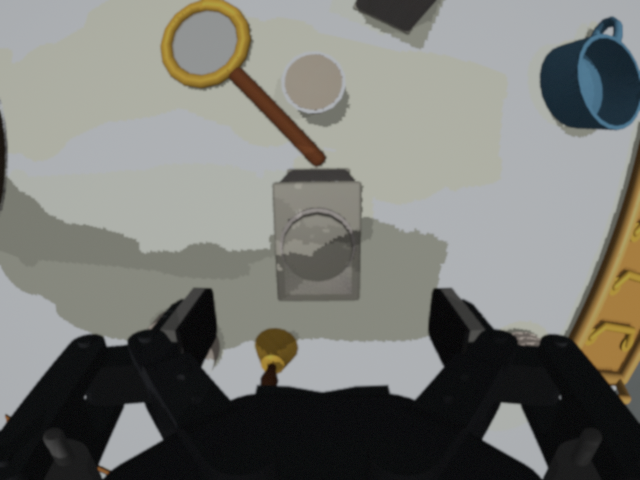

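View pics/d4.png

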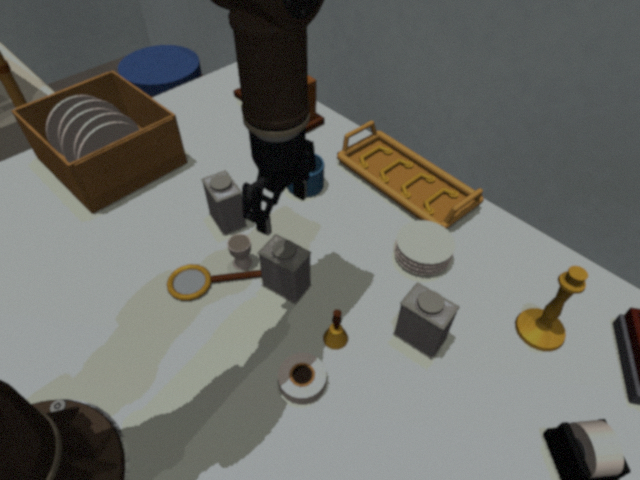

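Call:
arm_command --motion '[[[0,10,0],[0,0,0]],[[0,15,-1],[0,0,0]],[[0,15,-1],[0,0,0]],[[0,15,-0.5],[0,0,0]],[[0,15,0],[0,0,0]],[[0,15,0],[0,0,0]],[[0,15,0],[0,0,0]],[[0,8,0],[0,0,0]],[[0,5,0],[0,0,0]],[[0,0,0],[0,0,0]],[[0,0,0],[0,0,0]]]'

```text
time_s: 10.73
eef_pos: [0.4805, 0.0187, 0.0574]
ee_rot: [-1.305, 1.047, -1.047]
contact_force: [0.3, 0.2, 0.2]
grip_width: 0.0856
```

Call:
arm_command --motion '[[[0,0,0],[0,0,0]],[[0,0,0],[0,0,0]],[[0,0,0],[0,0,0]],[[0,0,0],[0,0,0]],[[0,0,0],[0,0,0]],[[0,0,0],[0,0,0]],[[0,0,0],[0,0,0]],[[0,0,0],[0,0,0]],[[0,0,0],[0,0,0]],[[0,0,0],[0,0,0]]]' --claw 0 --grip_force 70

```text
time_s: 11.57
eef_pos: [0.4807, 0.0185, 0.0581]
ee_rot: [-1.304, 1.046, -1.048]
contact_force: [-2.6, -1.3, 6.0]
grip_width: 0.0513
```

Call:
arm_command --motion '[[[0,-2,0],[0,0,0]],[[0,-5,0],[0,0,0]],[[0,-8,0],[0,0,0]],[[0,-10,0],[0,0,0]],[[0,-10,0],[0,0,0]],[[0,-7,0],[0,0,0]],[[0,-3,0],[0,0,0]],[[0,0,0],[0,0,0]],[[0,0,0],[0,0,0]],[[0,0,0],[0,0,0]],[[0,0,0],[0,0,0]],[[0,0,0],[0,0,0]],[[0,0,0],[0,0,0]],[[0,0,0],[0,0,0]],[[0,0,0],[0,0,0]],[[0,0,0],[0,0,0]],[[0,0,0],[0,0,0]],[[0,0,0],[0,0,0]]]'

```text
time_s: 13.07
eef_pos: [0.4803, 0.0185, 0.1023]
ee_rot: [-1.304, 1.047, -1.047]
contact_force: [-0.7, 0.5, -2.3]
grip_width: 0.0512
```

```bash
python3 - <<'E'
from h import *
togo(.4805,.0187,.0582,12.5)
snap('side','d5')
togo(.4805,.0187,.0582,12.5)
E
```

```text
t 13.0667 p [0.4803 0.0185 0.1023] F [-0.74  0.51 -2.33] M [-0.03  0.03 -0.  ] w 0.0512
shift mm [-0.2 44.1  0.2] turn [ 0. -0.  0.]
t 13.1167 p [0.4804 0.0185 0.1023] F [-0.17 -0.61 -2.09] M [-0.05  0.05  0.02] w 0.0511
shift mm [-0.2 44.1  0.2] turn [-0. -0.  0.]
```

View pics/d5.png

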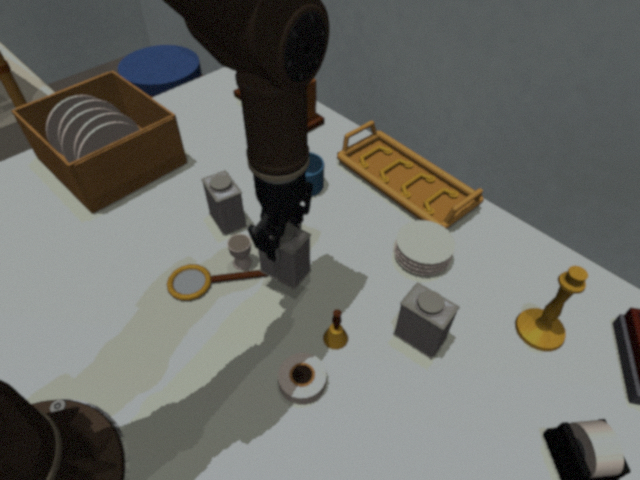

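Call:
arm_command --motion '[[[0,3,0],[0,0,0]],[[0,7,0],[0,0,0]],[[0,10,0],[0,0,0]],[[0,10,0],[0,0,0]],[[0,7,0],[0,0,0]],[[0,3,0],[0,0,0]],[[0,2,0],[0,0,0]],[[0,1,0],[0,0,0]],[[0,1,0],[0,0,0]],[[0,0.5,0],[0,0,0]],[[0,0.5,0],[0,0,0]],[[0,0,0],[0,0,0]],[[0,0,0],[0,0,0]],[[0,0,0],[0,0,0]]]'

```text
time_s: 14.28
eef_pos: [0.4805, 0.0184, 0.0581]
ee_rot: [-1.304, 1.047, -1.048]
contact_force: [-2.7, 0.0, 7.0]
grip_width: 0.0513
```

Call:
arm_command --motion '[[[0,0,0],[0,0,0]],[[0,0,0],[0,0,0]],[[0,0,0],[0,0,0]],[[0,0,0],[0,0,0]],[[0,0,0],[0,0,0]],[[0,0,0],[0,0,0]],[[0,0,0],[0,0,0]],[[0,0,0],[0,0,0]]]' --claw 85.4

```text
time_s: 14.95
eef_pos: [0.4804, 0.0185, 0.0573]
ee_rot: [-1.304, 1.047, -1.047]
contact_force: [0.6, 0.1, -0.3]
grip_width: 0.0855
```

Call:
arm_command --motion '[[[0,-5,0],[0,0,0]],[[0,-10,0],[0,0,0]],[[0,-15,0],[0,0,0]],[[0,-15,0],[0,0,0]],[[0,-15,0],[0,0,0]],[[0,-15,0],[0,0,0]],[[0,-15,0],[0,0,0]],[[0,-15,0],[0,0,0]],[[0,-8,0],[0,0,0]],[[0,0,0],[0,0.044,0]],[[0,0,0],[0,0.044,0]],[[0,0,0],[0,0,0]],[[0,0,0],[0,0,0]]]'

```text
time_s: 16.03
eef_pos: [0.4803, 0.0185, 0.1706]
ee_rot: [-1.268, 1.112, -1.112]
contact_force: [-0.2, 0.7, 0.7]
grip_width: 0.0852
```

```bash
python3 - <<'E'
from h import *
togo(.574,-.2165,.171,7.5)
E
```

```text
t 16.0333 p [0.4803 0.0185 0.1706] F [-0.22  0.7   0.72] M [ 0.01 -0.01  0.01] w 0.0852
shift mm [245.3  -0.4  62.2] turn [-0.  0.  0.]
```

Call:
arm_command --motion '[[[10,0,2],[0,0,0]],[[20,0,5],[0,0,0]],[[20,0,5],[0,0,0]],[[20,0,5],[0,0,0]],[[20,0,5],[0,0,0]],[[20,0,5],[0,0,0]],[[20,0,5],[0,0,0]],[[20,0,5],[0,0,0]],[[20,0,5],[0,0,0]],[[20,0,5],[0,0,0]],[[20,0,5],[0,0,0]],[[20,0,5],[0,0,0]],[[15,0,5],[0,0,0]],[[0,0,0],[0,0,0]],[[0,0,0],[0,0,0]],[[0,0,0],[0,0,0]]]'

```text
time_s: 17.37
eef_pos: [0.5731, -0.2161, 0.1699]
ee_rot: [-1.268, 1.113, -1.112]
contact_force: [0.1, 0.3, -0.7]
grip_width: 0.0857
```

```bash
python3 - <<'E'
from h import *
togo(.574,-.2165,.057,7.5)
snap('wrist','w6');snap('side','d6')
E
```

```text
t 17.3667 p [ 0.5731 -0.2161  0.1699] F [ 0.12  0.28 -0.68] M [-0.    0.04 -0.01] w 0.0857
shift mm [  0.6 112.9   0.9] turn [ 0.001 -0.    -0.001]
```

View pics/w6.png

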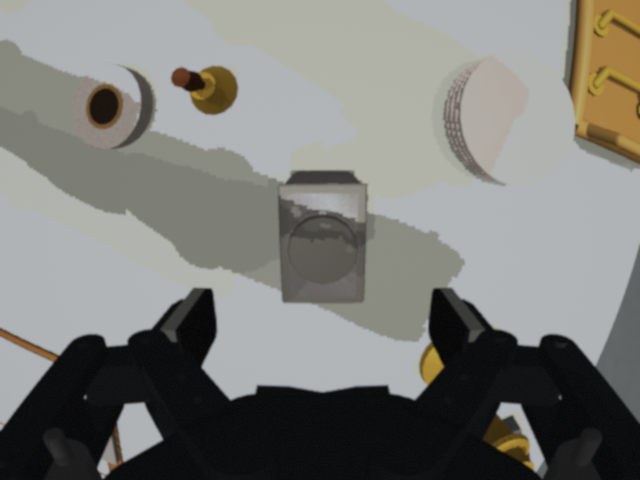

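View pics/d6.png

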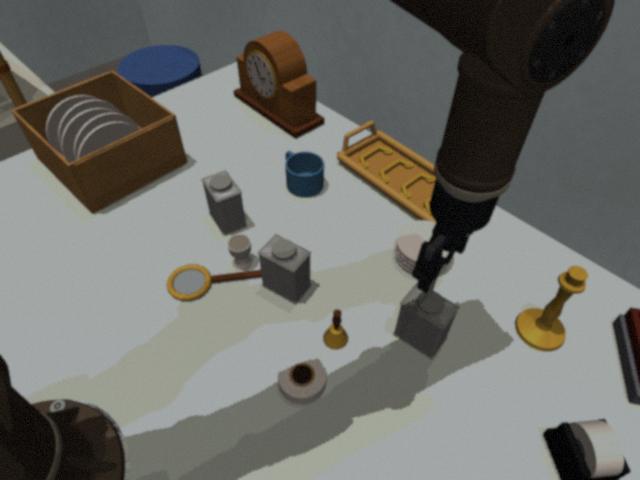

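Call:
arm_command --motion '[[[0,10,0],[0,0,0]],[[0,15,0.5],[0,0,0]],[[0,15,0],[0,0,0]],[[0,15,0],[0,0,0]],[[0,15,0],[0,0,0]],[[0,15,0],[0,0,0]],[[0,15,0],[0,0,0]],[[0,8,0],[0,0,0]],[[0,5,0],[0,0,0]],[[0,0,0],[0,0,0]],[[0,0,0],[0,0,0]]]'

```text
time_s: 18.38
eef_pos: [0.5742, -0.2162, 0.0576]
ee_rot: [-1.268, 1.113, -1.113]
contact_force: [-0.6, -0.3, 0.7]
grip_width: 0.0853
```

Call:
arm_command --motion '[[[0,0,0],[0,0,0]],[[0,0,0],[0,0,0]],[[0,0,0],[0,0,0]],[[0,0,0],[0,0,0]],[[0,0,0],[0,0,0]],[[0,0,0],[0,0,0]],[[0,0,0],[0,0,0]],[[0,0,0],[0,0,0]],[[0,0,0],[0,0,0]],[[0,0,0],[0,0,0]]]' --claw 0 --grip_force 70

```text
time_s: 19.22
eef_pos: [0.5742, -0.2166, 0.0582]
ee_rot: [-1.267, 1.112, -1.114]
contact_force: [-1.9, -0.4, 5.6]
grip_width: 0.0512
```

Call:
arm_command --motion '[[[0,-2,0],[0,0,0]],[[0,-5,0],[0,0,0]],[[0,-8,0],[0,0,0]],[[0,-10,0],[0,0,0]],[[0,-10,0],[0,0,0]],[[0,-7,0],[0,0,0]],[[0,-3,0],[0,0,0]],[[0,0,0],[0,0,0]],[[0,0,0],[0,0,0]],[[0,0,0],[0,0,0]],[[0,0,0],[0,0,0]],[[0,0,0],[0,0,0]],[[0,0,0],[0,0,0]],[[0,0,0],[0,0,0]],[[0,0,0],[0,0,0]],[[0,0,0],[0,0,0]],[[0,0,0],[0,0,0]],[[0,0,0],[0,0,0]]]'

```text
time_s: 20.72
eef_pos: [0.5741, -0.2163, 0.1023]
ee_rot: [-1.268, 1.113, -1.113]
contact_force: [0.3, 0.2, -7.3]
grip_width: 0.0516
```

```bash
python3 - <<'E'
from h import *
togo(.574,-.2165,.0582,7.5)
snap('side','d7')
togo(.574,-.2165,.0582,7.5)
E
```

```text
t 20.7167 p [ 0.5741 -0.2163  0.1023] F [ 0.27  0.18 -7.31] M [ 0.   -0.01 -0.05] w 0.0516
shift mm [ 0.1 44.1 -0.1] turn [-0.    -0.001  0.   ]
t 20.7667 p [ 0.5741 -0.2164  0.1024] F [-0.46 -0.51 -6.97] M [0.03 0.   0.01] w 0.0514
shift mm [ 0.1 44.2 -0.1] turn [-0.    -0.001  0.   ]
```

View pics/d7.png

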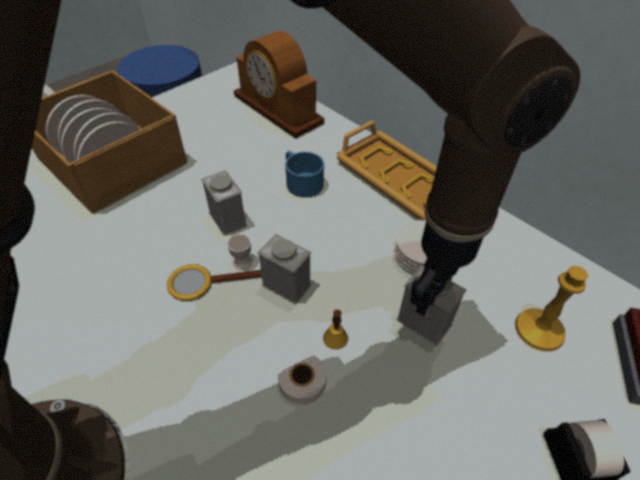

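The right tin weighs about 7.1 N, against 3.9 N (left) and 2.2 N (middle). I'll raise it to 15 cm.

Call:
arm_command --motion '[[[0,-3,0],[0,0,0]],[[0,-7,0],[0,0,0]],[[0,-11,0],[0,0,0]],[[0,-13,0],[0,0,0]],[[0,-13,0],[0,0,0]],[[0,-13,0],[0,0,0]],[[0,-13,0],[0,0,0]],[[0,-13,0],[0,0,0]],[[0,-11,0],[0,0,0]],[[0,-7,0],[0,0,0]],[[0,-3,0],[0,0,0]],[[0,0,0],[0,0,0]],[[0,0,0],[0,0,0]],[[0,0,0],[0,0,0]],[[0,0,0],[0,0,0]],[[0,0,0],[0,0,0]],[[0,0,0],[0,0,0]],[[0,0,0],[0,0,0]],[[0,0,0],[0,0,0]],[[0,0,0],[0,0,0]]]'

```text
time_s: 22.43
eef_pos: [0.5741, -0.2164, 0.2093]
ee_rot: [-1.268, 1.113, -1.113]
contact_force: [-0.0, -0.1, -7.7]
grip_width: 0.0515
```

```bash
python3 - <<'E'
from h import *
togo(.574,-.2165,.209,7.5)
snap('side','d8');snap('scene','s8')
togo(.574,-.2165,.209,7.5)
print(np.abs(manip.read_state()['qvel']).max())
E
```

```text
t 22.4333 p [ 0.5741 -0.2164  0.2093] F [-0.03 -0.05 -7.74] M [-0.01  0.01  0.01] w 0.0515
shift mm [ 0.1  0.3 -0.1] turn [ 0.    -0.001 -0.   ]
t 22.5333 p [ 0.574  -0.2164  0.2093] F [-0.38  0.52 -7.32] M [ 0.01  0.01 -0.01] w 0.0513
shift mm [ 0.1  0.3 -0.1] turn [-0.    -0.001 -0.   ]
0.0006893821580816809
```

View pics/d8.png

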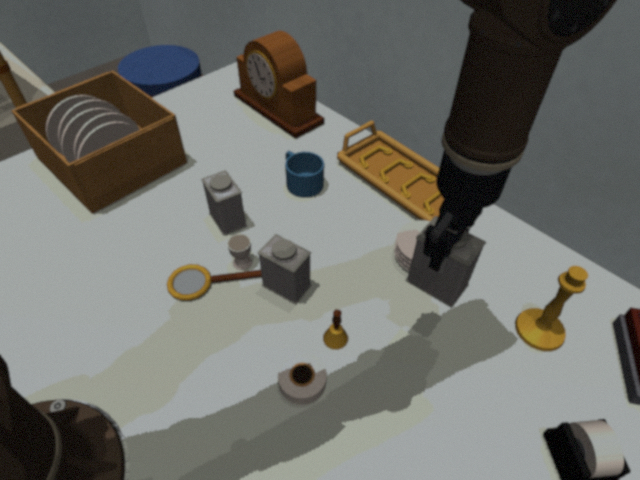

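View pics/s8.png

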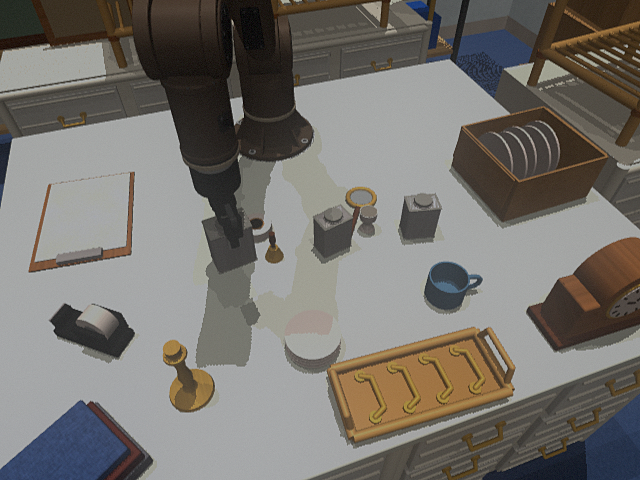

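The right tin is held upright in the air (side view about (445,262)). The other two stand where they began, at (223,200) and (286,265), and the bystanders have not moved.

```bash
python3 -c "
from plant import manip
print(manip.hand_in())"
```

```text
the job is handed in; nothing more can be done
None
```

I lifted each tin in turn from left to right, felt its weight, and handed in at about 22.5 s with the right tin held up as the heaviest. The wrist force read about 3.9 N for the left tin, 2.2 N for the middle and 7.3 N for the right.

- **Held tin:** its underside is about 15 cm up by the tool height. It is upright and gripped (51 mm opening, 70 N grip), and the arm is at rest.
- **Other two tins:** both were set down on table contact before I released them. In the last pictures they stand in the same places as at the start.
- **Bystanders:** none had visibly moved in the last pictures.

No check failed. The two fixed cameras differed by 6–8 mm on the tins' x positions, so I used the mean of the two. The wrist camera agreed to within about 3 mm. The tin's height was not measured separately from the tool height.

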